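Index the revolving desk organiser and put the hand stamp away

TASK

Turn the revolving organiser counter-clockwise (seen from above) by pushing its red paddle until it is fully home against the spring stop, its brass plunger pushed in as far as it goes; meet it softly and push gently, never with more than about 15 N, and take the hand away. Then put the wooden hand stamp upright into the white ring nest, gently right down on the tray, and let go, with the organiser still fully home. Leave the drink can, the cup and the computer mouse as they are.

Things in the scene. Friction and masses are not known exactly. Their poses are not given: they have to be found in the camera images.
- carousel: Organiser's turning tray: grey disc 250 mm across, from 22 to 34 mm above the desk, turning about the vertical; stays where left (friction moment about 0.6 N m). Origin on the turning axis at the disc's underside, z up. Red paddle along own +y, white ring nest on own -x, pen cup on own -y, tin on own +x, all fixed to it; 0.5 kg in all. Starts 0.8 to 1.7 rad short of home.
- paddle (a point): Middle of the red paddle's top edge, 85 mm from the turning axis. Paddle: upright radial wall 8 mm thick, 28 to 150 mm from the axis, 34 to 80 mm above the desk; its outer end overhangs the disc and meets the plunger. Push its own +x face (4 mm from this point), moving it to own -x. At 95 mm from the axis: 6 N to turn, about 9 N when nearly home, then a solid end.
- stop: Fixed dark foot of the spring stop, 66 (own x) x 34 mm, beside the disc; origin on its underside, 5 mm behind its middle, 8 mm above the desk. It bears an aluminium block 34 x 26 mm, top 78 mm above the desk with a yellow line, that holds the brass plunger. Own +x points to the coming paddle. The block is bolted in a slot and may sit up to 12 mm either way along own x: not measured.
- plunger_nominal (a point): Fixed point: where the plunger's nose is when home if the block sits mid-slot; the real one is up to 12 mm off along the stop's x, so it must be felt or seen. Plunger: brass, 12 mm across, round nose, axis 55 mm above the desk and 138.5 mm from the turning axis; stands 10 mm out of the block, solid end after 8 mm of travel. Spring 0.5 to 2 N, too weak to turn the tray back.
- nest (a point): Middle of the white ring nest's floor (the disc's top, 34 mm above the desk), 78 mm from the turning axis. Ring 51 mm outside, 41 mm inside, standing 14 mm above the disc; open at the top.
- pen_cup (a point): Top middle of the blue pen cup fixed to the tray: 52 mm across, top 94 mm above the desk, pens up to 127 mm; 80 mm from the turning axis.
- tin (a point): Top middle of the round orange tin fixed to the tray: 54 mm across, top 57 mm above the desk, 80 mm from the turning axis. (The steel hub on the axis is 44 mm across, top 56 mm above the desk.)
- stamp_center (a point): Wooden hand stamp standing upright on the desk, round, 76 mm tall, about 70 g; this point is on its axis half-way up (38 mm above its foot), z up along the axis. Foot 36 mm across and 20 mm high with a dark rubber rim, thin neck, round grip 26 mm across from 50 to 72 mm above the foot.
- can: Drink can standing on the desk, 62 mm across, 105 mm tall; origin under its middle. Not to be disturbed.
- cup: White handleless cup, 72 mm across, 85 mm tall; origin under its middle. Not to be disturbed.
- mouse: Black computer mouse on a mouse pad, 105 x 60 x 31 mm; origin under its middle. Not to be disturbed.
Mind the look-alikes: they are no part of the job. Of the things that look like the part that bears stamp_center, take the one that is farthest from the robot's base at the start.

How it is judged (in metres and radians):
On the way:
1. the organiser is fully home against the plunger and the hand is off it (contact force between carousel and stop above 1.7 N and contact force between the fingers and carousel below 0.2 N and angular speed of carousel below 0.05 rad/s), for 0.2 s.
At the end, for the whole second after the job is handed in: The paddle rests on the plunger with the plunger pushed in to within about 1.5 mm of its solid end (spring force above 1.7 N), the tray still; the stamp stands in the ring nest, upright within 6 degrees, its foot on the tray and its axis within 6 mm of the nest's middle, released and at rest (contact force between carousel and stop above 1.7 N and angular speed of carousel below 0.05 rad/s and distance between stamp_center and nest below 0.042 m and z of stamp_center in the frame of nest above 0.034 m and horizontal distance between stamp_center and nest below 0.006 m and angle between stamp_center's own z axis and vertical below 0.1 rad and linear speed of stamp below 0.02 m/s); the robot touches nothing.
It fails at once if the tray is pushed harder than 18 N by the hand, or pressed with the stamp harder than 30 N (contact force between any of the fingers, the arm and carousel above 18 N or contact force between stamp and carousel above 30 N).
It fails at once if the stop is pressed harder than 20 N or touched by the hand with more than 5 N (contact force between carousel and stop above 20 N or contact force between the fingers and stop above 5 N).
It fails at once if the can, cup or mouse is disturbed (moved over 20 mm or tipped) (distance of any of can, cup, mouse from where it was at the start of the episode above 0.02 m or angle between any of can, cup, mouse's own z axis and vertical above 0.25 rad).
It also fails if it takes over 64 s, if anything falls off the work surface, if the arm or the gripper's body presses on something with over 40 N, if the wrist force passes 120 N, or if a joint passes its speed limit or range.

ROBOT

A 6-joint arm with a two-finger parallel gripper is mounted at the origin on the work surface. World frame = base frame: x ahead of the robot, y to its left, z up, the work surface at z = 0. Lengths are in m, angles in degrees, forces in N, time in s.
With the tool pointing down it reaches from about 0.225 to 0.875 m from the base axis. Payload 3.4 kg.
Tool frame: the origin (TCP) lies midway between the tips of the shut fingers; the grasp point (between the pads) lies 19 mm behind it (tcp_to_grasp is the distance from the TCP to the grasp point, in m); z points along the fingers, y is the direction in which the jaws open and shut (so a half turn about z gives the same grasp; the last joint's range is limited). The gripper opens to 85 mm and grips with 20 to 120 N. Pads are 22 mm wide; open, the fingers measure 114 mm over their backs; the gripper's body (76 mm by 85 mm) begins 54 mm behind the grasp point. The pads swing forward as they close: fully open they stand 13 mm farther back than shut.
Start: joints at [-80.329, 15.808, 86.224, -0, 77.962, -6.933], TCP at [0.164, -0.551, 0.231] pointing down, gripper open.
Joint ranges: [-165.64, 165.64], [-43.16, 119.46], [12.63, 154.43], [-67.54, 247.53], [6.08, 155.33], [-154.97, 154.97]. Speed limits (degrees/s): [147.25, 147.25, 180, 180, 180, 180].

INTERFACE

Orientations are given as a 3x3 rotation matrix whose columns are the frame's x, y, z axes.
In Python, from rig import * gives the robot as it stands. The module is installed in compiled form; this text tells all that it offers.
- The arm moves only by the tool move_arm, never from a script. Its argument "series" is a list of rows, each a list of 6 numbers: the shift along the tool's x, y, z in m, then the turn, a rotation vector about the tool's x, y, z in degrees. A call has 1 to 12 rows; each row shifts and turns the commanded pose from where the row before left it, along the tool's axes as they then stand; what a row does not reach is not made up. A row lasts 1/8 s, in which the tool goes at most 62.5 mm and 10.7 degrees, less where a joint would pass 70% of its speed; a pose out of reach is approached as far as the arm can. A call is refused whole if a number of a shift passes 0.0625 or a number of a turn 10.7, either way. A call with a gripper value outside its range is refused whole. "grip" is the closure in counts, from 0 (fully open) to 255 (shut), set as the call begins (left out, the last holds). The fingers move at their own pace and stop on an object; "grip_force" is the grip in N (left out, the last holds). Time passes only in rows, so rows that do not move let the fingers close. It gives the time, the measured TCP pose, the force and the opening at its end, in the units of the state.
- get_obs(): the state, without advancing time (a new reading comes with each control period).
- capture(name): name is "scene" or "top"; returns the picture (420x560x3 uint8, blue, green, red); there is no depth.
- get_calibration(name): a dict with "mtx" (3x3 intrinsics, pixels), "rvec" (rotation vector, rad) and "tvec" (3), from world to camera coordinates, as OpenCV has them. Camera axes: x right, y down, z forward; pixel columns grow to the right and rows downward; lengths in m; the calibration is good to about 2 mm. A picture is of the moment at which its call begins. get_calibration takes no time and is no camera call.
- sign_off(): hands the job in, once; it reports no verdict.
Trained networks look in the newest picture that a camera, given by its name, has taken for a name from the list of things; names that differ only in an ending like _2 or _b are one class to them, and where a whole thing is asked for, a point or a joint stands for the part that bears it (a point fixed in the world has none). Each returns a list of dicts, best first, with "score" (0 to 1); they miss things now and then, are a little off and sometimes report something else, mostly with a low value. They report only what shows in the picture. A call takes as long as a camera call. They do not tell look-alikes from the thing itself.
- find_in(camera, target): "bbox" ([centre column, centre row, width, height] in pixels, round what is visible of it).
- masks_of(camera, target): "pixels" (420x560 bool, what is visible of it) and "bbox" ([centre column, centre row, width, height] in pixels, round what is visible of it).
The state is a dict: "clock": time; "joint_pos": joint angles; "joint_vel": joint speeds; "effort": joint torques, N m; "tcp_pos": TCP position; "ee_rot": TCP orientation; "contact_force": force on the tool from outside, world axes, zero at the start; "torque": the same for the moment, N m; "grip_width": finger opening in m.
Only numpy, scipy, OpenCV 4.12 (cv2) and the standard library are available. Lean on these libraries where they do the work, as an engineer would, in place of code of your own. Each camera call takes 0.05 s, during which the arm holds its last target. There are 200 camera calls.

## Working session

There is one attempt and no reset: what is moved stays moved. The work goes in short steps, Python scripts to look and compute and a tool call to move; the robot and the scene stay as the last step left them, time stands still between calls to the robot, and variables do not carry over. Pictures are saved under pics/ and viewed, about 8 in all and at most 12, crops included, and the job is handed in when it is done.

Besides the shell and the picture viewer there is one more tool, called after ">>>" as name([rows], argument=value, ...), one row to a line, values as JSON. move_arm: Moves the arm, as the interface text tells. Its arguments: {"type":"object","properties":{"series":{"type":"array"},"grip":{"type":"number"},"grip_force":{"type":"number"}},"required":["series"]}

```bash
mkdir -p pics; cat > h.py <<'E'
from rig import *
import numpy as np, cv2
def cal(n):
    c=get_calibration(n); R=cv2.Rodrigues(np.array(c["rvec"],float))[0]
    return np.array(c["mtx"],float),R,np.array(c["tvec"],float).ravel()
def back(n,uv,z):
    K,R,t=cal(n); d=R.T@np.linalg.inv(K)@np.array([uv[0],uv[1],1.]); o=-R.T@t
    return o+d*(z-o[2])/d[2]
def proj(n,P):
    c=get_calibration(n)
    return cv2.projectPoints(np.atleast_2d(np.array(P,float)),np.array(c["rvec"],float),np.array(c["tvec"],float),np.array(c["mtx"],float),None)[0][:,0]
E
python3 - <<'E'
from h import *
np.set_printoptions(precision=3,suppress=True)
for n in("scene","top"):
    im=capture(n); cv2.imwrite(f"pics/{n}0.png",im)
    K,R,t=cal(n); print(n,"cam at",-R.T@t,"axis",R[2],K[0,0])
    for k in("carousel","paddle","stop","stamp_center","can","cup","mouse","nest","tin","pen_cup"):
        for d in find_in(n,k)[:4]: print(n,k,np.round(d["bbox"],1),round(d["score"],2))
o=get_obs();print(o)
E
```

```text
scene cam at [1.197 0.401 1.074] axis [-0.559 -0.29  -0.777] 510.3094656532096
scene carousel [284.7 254.3  97.8 106.2] 0.73
scene paddle [285.9 251.6 104.8 107.1] 0.82
scene stop [344.  261.2  19.   31.3] 0.58
scene stamp_center [428.8 227.3  17.7  26.5] 0.83
scene stamp_center [411.2 265.5  16.5  26.3] 0.55
scene stamp_center [409.  237.6  18.6  25.3] 0.54
scene can [186.8 185.   31.7  41.2] 0.89
scene cup [152.6 213.2  34.8  36.7] 0.55
scene cup [285.6 251.4 102.8 106.9] 0.38
scene mouse [378.4 324.9  29.3  41.7] 0.66
scene mouse [284.4 251.1 101.8 108. ] 0.2
scene nest [286.6 251.5 101.1 108.3] 0.61
scene nest [187.2 183.2  32.1  47.8] 0.2
scene tin [286.9 252.2 102.5 109.2] 0.58
scene tin [186.8 185.9  30.5  47.4] 0.51
scene pen_cup [286.8 251.   98.4 107. ] 0.86
top cam at [0.345 0.031 1.281] axis [ 0.137 -0.012 -0.991] 482.1342269954524
top carousel [257.6 189.7  94.5  97.7] 0.74
top paddle [259.  190.6  95.7  92.9] 0.6
top stop [207.4 209.8  14.9  21.8] 0.87
top stop [256.8 189.1  93.1  97.5] 0.18
top stamp_center [144.3 286.6  22.3  17.1] 0.6
top stamp_center [147.9 234.4  2
[... 157 characters left out ...]
164.8  37.9  33.8] 0.63
top mouse [159.4 169.9  29.7  39.5] 0.77
top nest [259.8 189.8  94.3 101.4] 0.97
top tin [258.1 192.3  93.  102. ] 0.67
top pen_cup [257.  191.1  95.6 101.1] 0.69
{'clock': 1.1, 'joint_pos': array([-80.328,  15.808,  86.225,  -0.001,  77.961,  -6.933]), 'joint_vel': array([-0.065, -0.043, -0.013,  0.021,  0.032, -0.119]), 'effort': array([ -0.   , -41.667, -24.61 ,   0.   ,   0.   ,  -0.   ]), 'tcp_pos': array([ 0.164, -0.551,  0.231]), 'ee_rot': array([[ 0.958,  0.286,  0.   ],
       [ 0.286, -0.958, -0.   ],
       [-0.   ,  0.   , -1.   ]]), 'contact_force': array([ 0.107, -0.312,  0.134]), 'torque': array([0.014, 0.006, 0.006]), 'grip_width': 0.08529439374778242}
```

```bash
python3 - <<'E'
from h import *
np.set_printoptions(precision=3,suppress=True)
im=cv2.imread("pics/top0.png"); cv2.imwrite("pics/top0c.png",cv2.resize(im[130:310,120:310],None,fx=3.3,fy=3.3,interpolation=cv2.INTER_CUBIC))
im=cv2.imread("pics/scene0.png"); cv2.imwrite("pics/scene0c.png",cv2.resize(im[150:360,190:460],None,fx=2.8,fy=2.8,interpolation=cv2.INTER_CUBIC))
print("disc",back("top",(258,190),.034),"stop",back("top",(207.4,209.8),.05))
for u in((144.3,286.6),(147.9,234.4),(161.8,265.4)): p=back("top",u,.038); print("stamp",u,p,np.hypot(*p[:2]))
for u in((428.8,227.3),(411.2,265.5),(409,237.6)): p=back("scene",u,.038); print("stamp",u,p,np.hypot(*p[:2]))
E
```

```text
disc [0.557 0.075 0.034] stop [0.503 0.204 0.05 ]
stamp (144.3, 286.6) [0.308 0.362 0.038] 0.47564886229712583
stamp (147.9, 234.4) [0.441 0.358 0.038] 0.5676198596047002
stamp (161.8, 265.4) [0.362 0.32  0.038] 0.48252627900567435
stamp (428.8, 227.3) [0.311 0.366 0.038] 0.48003689021469803
stamp (411.2, 265.5) [0.444 0.365 0.038] 0.574727136548357
stamp (409, 237.6) [0.366 0.332 0.038] 0.4945509416325525
```

View pics/top0c.png

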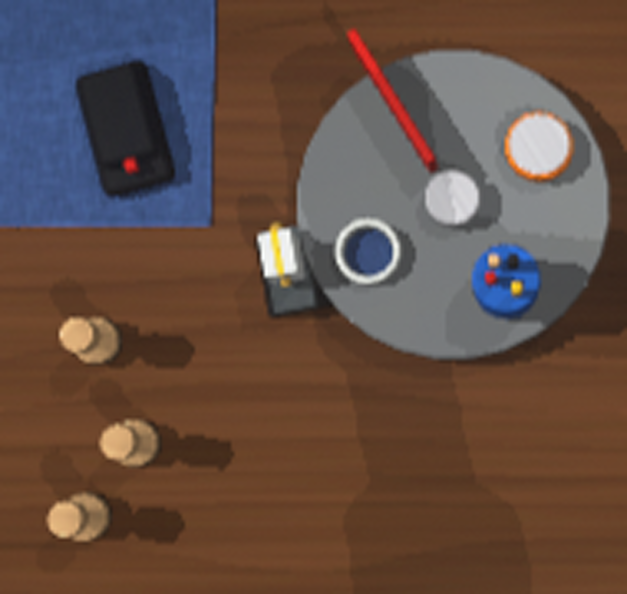

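View pics/scene0c.png

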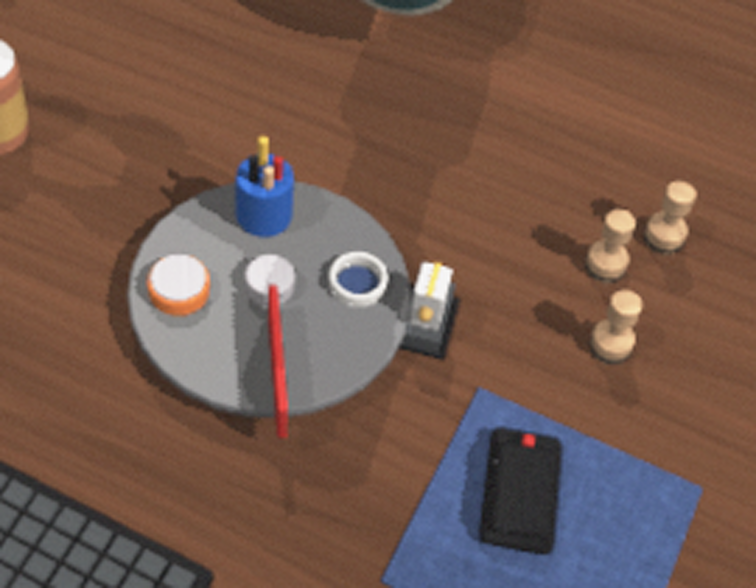

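```bash
cat >> h.py <<'E'
from scipy.optimize import least_squares
def blobs(n,im):
    """centroids of convex-filled colour blobs on the tray (px)"""
    hsv=cv2.cvtColor(im,cv2.COLOR_BGR2HSV); H,S,V=[hsv[...,i].astype(int) for i in range(3)]
    win=np.zeros(H.shape,bool)
    if n=="top": win[120:250,200:320]=1
    else: win[180:315,225:345]=1
    red=((H<6)|(H>174))&(S>170)&(V>80)&win
    white=(S<40)&(V>165)&win
    out={"red":red}
    nn,lab,st,ce=cv2.connectedComponentsWithStats(white.astype(np.uint8))
    out["white"]=[]
    for i in range(1,nn):
        if st[i,4]<40: continue
        c=cv2.findContours((lab==i).astype(np.uint8),cv2.RETR_EXTERNAL,cv2.CHAIN_APPROX_NONE)[0][0]
        hull=cv2.convexHull(c); m=np.zeros(H.shape,np.uint8); cv2.fillConvexPoly(m,hull,1); v,u=np.nonzero(m)
        out["white"].append((round(u.mean(),2),round(v.mean(),2),st[i].tolist()))
    return out
E
python3 - <<'E'
from h import *
np.set_printoptions(precision=4,suppress=True)
for n in("top","scene"):
    im=cv2.imread(f"pics/{n}0.png"); b=blobs(n,im)
    v,u=np.nonzero(b["red"]); print(n,"red",len(u),u.min(),u.max(),v.min(),v.max())
    p=np.c_[u,v].astype(float); c=p.mean(0); d=np.linalg.svd(p-c)[2][0]; s=(p-c)@d; e=[c+d*s.min(),c+d*s.max()]
    print(" paddle ends@.08",[back(n,q,.08)[:2] for q in e])
    for w in b["white"]: print(" white",w,"@.048",back(n,w,.048)[:2],"@.057",back(n,w,.057)[:2])
    for k in("stamp_center",):
        for m in masks_of(n,k):
            v,u=np.nonzero(m["pixels"]); print(" stamp",m["score"],len(u),u.mean(),v.mean(),back(n,(u.mean(),v.mean()),.038)[:2])
E
```

```text
top red 173 225 269 139 215
 paddle ends@.08 [array([0.6816, 0.1555]), array([0.4875, 0.0423])]
 white (np.float64(283.14), np.float64(173.16), [275, 165, 17, 17, 235]) @.048 [0.599  0.0092] @.057 [0.5971 0.0094]
 white (np.float64(256.44), np.float64(189.33), [249, 182, 16, 16, 196]) @.048 [0.5563 0.0786] @.057 [0.5548 0.0782]
 white (np.float64(230.82), np.float64(205.4), [222, 196, 19, 20, 108]) @.048 [0.5144 0.1444] @.057 [0.5132 0.1436]
 white (np.float64(206.56), np.float64(205.44), [204, 199, 6, 14, 52]) @.048 [0.5144 0.2069] @.057 [0.5132 0.2056]
 stamp 0.67 212 159.14150943396226 264.47641509433964 [0.3639 0.3264]
 stamp 0.47 241 147.36514522821577 232.33609958506224 [0.4461 0.3591]
 stamp 0.45 232 144.3405172413793 286.6508620689655 [0.3083 0.362 ]
scene red 170 286 292 206 305
 paddle ends@.08 [array([0.454 , 0.0286]), array([0.7012, 0.1653])]
 white (np.float64(253.11), np.float64(248.23), [244, 240, 19, 17, 252]) @.048 [0.5889 0.0068] @.057 [0.5942 0.0103]
 white (np.float64(286.56), np.float64(248.34), [278, 241, 17, 17, 199]) @.048 [0.5499 0.079 ] @.057 [0.5556 0.0818]
 white (np.float64(317.79), np.float64(248.99), [308, 240, 21, 20, 181]) @.048 [0.515  0.1472] @.057 [0.521  0.1495]
 white (np.float64(341.44), np.float64(250.25), [338, 244, 7, 13, 56]) @.048 [0.4907 0.1998] @.057 [0.4969 0.2016]
 stamp 0.81 270 407.85925925925926 237.72222222222223 [0.3681 0.3298]
 stamp 0.78 343 410.0612244897959 266.85714285714283 [0.4491 0.3637]
```

Top view: the tray's axis is at about px (256,189), the paddle points up-left, and the ring is at (231,205). The stop is at (207,208), with its block toward +x.
The three look-alike stamps are at top px (148,233) with r≈0.57 m, (160,265) with r≈0.49 m, and (144,287) with r≈0.48 m. I choose the first, the farthest from the base.
Measured checks: ring to tin is 158.4 mm (158 expected), the axis is at (0.555, 0.079), the paddle is at about 31°, and home is near 100°.

```bash
cat >> h.py <<'E'
def plan(p1,yaw1,n,p0=None,yaw0=None):
    o=get_obs(); p0=np.array(o["tcp_pos"] if p0 is None else p0,float)
    if yaw0 is None: yaw0=np.degrees(np.arctan2(o["ee_rot"][1,0],o["ee_rot"][0,0]))
    dp=(np.array(p1,float)-p0)/n; dy=((yaw1-yaw0+180)%360-180)/n; rows=[]
    for i in range(n):
        a=np.radians(yaw0+dy*i)
        rows.append([round(float(v),4) for v in(dp[0]*np.cos(a)+dp[1]*np.sin(a),dp[0]*np.sin(a)-dp[1]*np.cos(a),-dp[2])]+[0,0,round(-dy,2)])
    print(str(rows).replace(" ",""))
E
python3 - <<'E'
from h import *
plan([.657,.093,.18],120.8,16)
for n in("top","scene"):
    im=cv2.imread(f"pics/{n}0.png")
    c=im[215:305,125:215] if n=="top" else im[195:285,370:460]
    globals()[n]=cv2.resize(c,None,fx=4,fy=4,interpolation=cv2.INTER_CUBIC)
cv2.imwrite("pics/stamps.png",np.hstack([top,scene]))
E
```

```text
[[0.041,-0.0298,0.0032,0,0,np.float64(-6.51)],[0.0441,-0.0249,0.0032,0,0,np.float64(-6.51)],[0.0467,-0.0198,0.0032,0,0,np.float64(-6.51)],[0.0486,-0.0143,0.0032,0,0,np.float64(-6.51)],[0.0499,-0.0087,0.0032,0,0,np.float64(-6.51)],[0.0506,-0.003,0.0032,0,0,np.float64(-6.51)],[0.0506,0.0027,0.0032,0,0,np.float64(-6.51)],[0.05,0.0085,0.0032,0,0,np.float64(-6.51)],[0.0487,0.0141,0.0032,0,0,np.float64(-6.51)],[0.0468,0.0195,0.0032,0,0,np.float64(-6.51)],[0.0443,0.0247,0.0032,0,0,np.float64(-6.51)],[0.0412,0.0295,0.0032,0,0,np.float64(-6.51)],[0.0376,0.034,0.0032,0,0,np.float64(-6.51)],[0.0335,0.0381,0.0032,0,0,np.float64(-6.51)],[0.0289,0.0416,0.0032,0,0,np.float64(-6.51)],[0.024,0.0446,0.0032,0,0,np.float64(-6.51)]]
```

View pics/stamps.png

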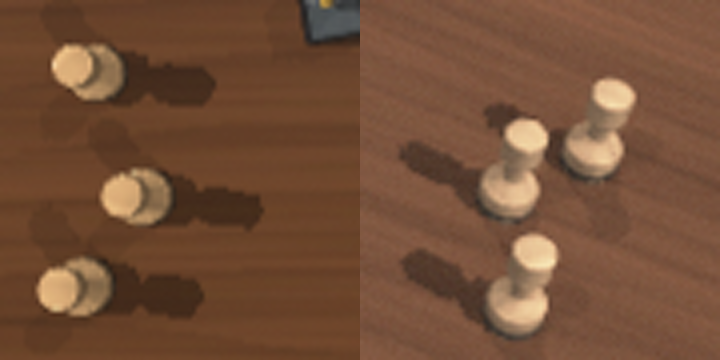

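The close crop shows three identical upright stamps. The chosen one is top crop (88,72), scene crop (520,285), which is the one farthest toward +x. Next I move to the paddle with the fingers shut.

>>> move_arm([
  [0.041, -0.0298, 0.0, 0, 0, -6.5],
  [0.0441, -0.0249, 0.0, 0, 0, -6.5],
  [0.0467, -0.0198, 0.0, 0, 0, -6.5],
  [0.0486, -0.0143, 0.0, 0, 0, -6.5],
  [0.05, -0.0087, 0.0, 0, 0, -6.5],
  [0.0506, -0.003, 0.0, 0, 0, -6.5],
  [0.0506, 0.0027, 0.0, 0, 0, -6.5],
  [0.05, 0.0085, 0.0, 0, 0, -6.5],
  [0.0487, 0.0141, 0.0, 0, 0, -6.5],
  [0.0468, 0.0195, 0.0, 0, 0, -6.5],
  [0.0443, 0.0247, 0.0, 0, 0, -6.5],
  [0.0412, 0.0295, 0.0, 0, 0, -6.5],
], grip=255)

```text
clock: 2.7
tcp_pos: [0.5355, -0.067, 0.2315]
ee_rot: [[-0.084, 0.996, 0.001], [0.996, 0.084, -0.001], [-0.001, 0.001, -1.0]]
contact_force: [-0.1, -0.5, 0.3]
grip_width: -0.0002
```

>>> move_arm([
  [0.0376, 0.034, 0.01, 0, 0, -6.5],
  [0.0335, 0.0381, 0.02, 0, 0, -6.5],
  [0.0289, 0.0416, 0.02, 0, 0, -6.5],
  [0.024, 0.0446, 0.02, 0, 0, -6.5],
  [0, 0, 0.02, 0, 0, 0],
  [0, 0, 0, 0, 0, 0],
  [0, 0, 0, 0, 0, 0],
])

```text
clock: 3.58
tcp_pos: [0.6584, 0.0919, 0.1421]
ee_rot: [[-0.509, 0.861, 0.001], [0.861, 0.509, -0.0], [-0.001, 0.001, -1.0]]
contact_force: [0.1, -0.3, -0.1]
grip_width: 0.0004
```

>>> move_arm([
  [0, 0, 0.045, 0, 0, 0],
  [0, 0, 0.045, 0, 0, 0],
  [0.008, 0, 0, 0, 0, 0],
  [0.006, 0, 0, 0, 0, 0],
  [0, 0, 0, 0, 0, 0],
])

```text
clock: 4.2
tcp_pos: [0.6525, 0.105, 0.0541]
ee_rot: [[-0.51, 0.86, 0.005], [0.86, 0.51, 0.0], [-0.002, 0.004, -1.0]]
contact_force: [0.4, 1.0, -0.8]
grip_width: -0.0
```

```bash
python3 - <<'E'
from h import *
top=capture("top")[130:270,180:320]; sc=capture("scene")[180:320,220:360]
cv2.imwrite("pics/push0.png",np.hstack([cv2.resize(i,(392,392),interpolation=cv2.INTER_CUBIC) for i in(top,sc)]))
E
```

```text
(no output)
```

View pics/push0.png

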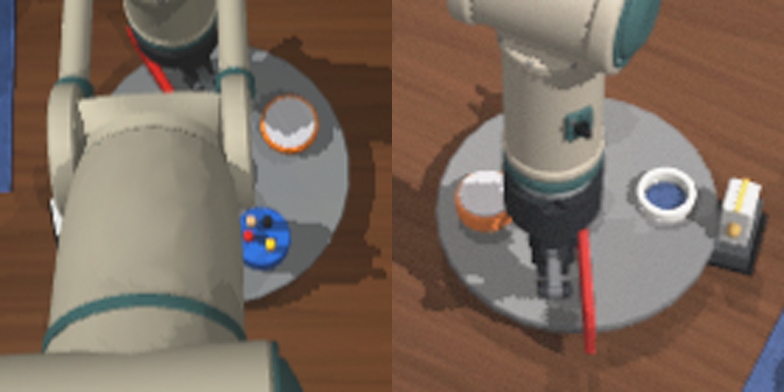

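Scene crop: the shut fingers are at (555,275), just to the left of the red paddle at (587,290), on its pushing side. I'll close in softly.

>>> move_arm([
  [0.003, 0, 0, 0, 0, 0],
  [0.003, 0, 0, 0, 0, 0],
  [0.002, 0, 0, 0, 0, 0],
  [0.002, 0, 0, 0, 0, 0],
  [0.002, 0, 0, 0, 0, 0],
  [0.002, 0, 0, 0, 0, 0],
])

```text
clock: 5.05
tcp_pos: [0.6446, 0.1153, 0.0512]
ee_rot: [[-0.51, 0.86, 0.001], [0.86, 0.51, -0.002], [-0.003, -0.0, -1.0]]
contact_force: [2.4, -5.5, -2.2]
grip_width: -0.0003
```

>>> move_arm([
  [0.005, 0.0006, 0, 0, 0, -3],
  [0.005, 0.0006, 0, 0, 0, -3],
  [0.005, 0.0006, 0, 0, 0, -3],
  [0.005, 0.0006, 0, 0, 0, -3],
  [0.005, 0.0006, 0, 0, 0, -3],
  [0.005, 0.0006, 0, 0, 0, -3],
])

```text
clock: 5.8
tcp_pos: [0.6298, 0.14, 0.0513]
ee_rot: [[-0.752, 0.659, 0.003], [0.659, 0.752, -0.004], [-0.004, -0.001, -1.0]]
contact_force: [3.4, -5.7, -2.4]
grip_width: -0.0003
```

>>> move_arm([
  [0.005, 0.0006, 0, 0, 0, -3],
  [0.005, 0.0006, 0, 0, 0, -3],
  [0.005, 0.0006, 0, 0, 0, -3],
  [0.005, 0.0006, 0, 0, 0, -3],
  [0.005, 0.0006, 0, 0, 0, -3],
  [0.005, 0.0006, 0, 0, 0, -3],
])

```text
clock: 6.55
tcp_pos: [0.6075, 0.1599, 0.0513]
ee_rot: [[-0.919, 0.395, 0.004], [0.395, 0.919, -0.003], [-0.005, -0.001, -1.0]]
contact_force: [4.3, -6.5, -2.4]
grip_width: -0.0001
```

>>> move_arm([
  [0.005, 0.0, 0, 0, 0, -3],
  [0.005, 0.0, 0, 0, 0, -3],
  [0.005, 0.0003, 0, 0, 0, -3],
  [0.005, 0.0003, 0, 0, 0, -3],
  [0.005, 0.0003, 0, 0, 0, -3],
  [0.005, 0.0003, 0, 0, 0, -3],
])

```text
clock: 7.3
tcp_pos: [0.5807, 0.1718, 0.0517]
ee_rot: [[-0.996, 0.093, 0.008], [0.093, 0.996, 0.002], [-0.008, 0.002, -1.0]]
contact_force: [6.5, 1.7, -4.5]
grip_width: 0.0003
```

>>> move_arm([
  [0.0033, 0.0003, 0, 0, 0, -2],
  [0.0033, 0.0003, 0, 0, 0, -2],
  [0.0033, 0.0003, 0, 0, 0, -2],
  [0.0016, 0.0002, 0, 0, 0, -1],
  [0.0016, 0.0002, 0, 0, 0, -1],
])

```text
clock: 7.92
tcp_pos: [0.5677, 0.1743, 0.0519]
ee_rot: [[-0.999, -0.045, 0.008], [-0.045, 0.999, 0.003], [-0.008, 0.002, -1.0]]
contact_force: [6.3, 3.1, -3.2]
grip_width: -0.0001
```

>>> move_arm([
  [0.0016, 0.0005, 0, 0, 0, -1],
  [0.0016, 0.0005, 0, 0, 0, -1],
  [0.0016, 0.0004, 0, 0, 0, -1],
])

```text
clock: 8.3
tcp_pos: [0.5628, 0.175, 0.0519]
ee_rot: [[-0.995, -0.098, 0.008], [-0.098, 0.995, 0.002], [-0.008, 0.001, -1.0]]
contact_force: [6.1, 0.4, -3.0]
grip_width: -0.0001
```

>>> move_arm([
  [0.0016, 0.0004, 0, 0, 0, -1],
  [0.0008, 0.0002, 0, 0, 0, -0.5],
  [0.0008, 0.0002, 0, 0, 0, -0.5],
])

```text
clock: 8.68
tcp_pos: [0.5595, 0.1752, 0.0519]
ee_rot: [[-0.991, -0.132, 0.007], [-0.132, 0.991, 0.002], [-0.008, 0.001, -1.0]]
contact_force: [6.0, 0.6, -3.8]
grip_width: 0.0001
```

>>> move_arm([
  [0.0008, 0.0001, 0, 0, 0, -0.5],
  [0.0008, 0.0001, 0, 0, 0, -0.5],
  [0.0008, 0.0001, 0, 0, 0, -0.5],
])

```text
clock: 9.05
tcp_pos: [0.5575, 0.1753, 0.0519]
ee_rot: [[-0.987, -0.158, 0.008], [-0.158, 0.987, 0.002], [-0.009, 0.001, -1.0]]
contact_force: [6.8, 1.4, -4.0]
grip_width: -0.0002
```

>>> move_arm([
  [0.0008, 0.0001, 0, 0, 0, -0.5],
  [0.0008, 0.0001, 0, 0, 0, -0.5],
])

```text
clock: 9.3
tcp_pos: [0.5562, 0.1754, 0.0519]
ee_rot: [[-0.985, -0.175, 0.009], [-0.175, 0.985, 0.002], [-0.009, 0.001, -1.0]]
contact_force: [7.1, 1.7, -4.8]
grip_width: -0.0002
```

>>> move_arm([
  [0.0008, 0.0001, 0, 0, 0, -0.5],
  [0.0008, 0.0001, 0, 0, 0, -0.5],
])

```text
clock: 9.55
tcp_pos: [0.5549, 0.1755, 0.0519]
ee_rot: [[-0.981, -0.192, 0.009], [-0.192, 0.981, 0.002], [-0.01, 0.001, -1.0]]
contact_force: [7.9, 2.5, -4.5]
grip_width: -0.0002
```

>>> move_arm([
  [0.0008, 0.0, 0.0002, 0, 0, -0.5],
  [0.0008, 0.0, 0.0002, 0, 0, -0.5],
])

```text
clock: 9.8
tcp_pos: [0.5539, 0.1755, 0.0519]
ee_rot: [[-0.978, -0.209, 0.011], [-0.209, 0.978, 0.003], [-0.011, 0.001, -1.0]]
contact_force: [8.0, 4.1, -2.6]
grip_width: 0.0001
```

>>> move_arm([
  [0.0006, 0.0, 0.0002, 0, 0, -0.4],
  [0.0006, 0.0, 0.0002, 0, 0, -0.4],
])

```text
clock: 10.05
tcp_pos: [0.5532, 0.1756, 0.0519]
ee_rot: [[-0.975, -0.222, 0.012], [-0.222, 0.975, 0.004], [-0.012, 0.001, -1.0]]
contact_force: [8.0, 3.9, -1.5]
grip_width: -0.0001
```

>>> move_arm([
  [0.0007, 0.0, 0.0, 0, 0, 0],
  [0.0007, 0.0, 0.0, 0, 0, 0],
])

```text
clock: 10.3
tcp_pos: [0.5524, 0.1755, 0.0519]
ee_rot: [[-0.975, -0.222, 0.013], [-0.222, 0.975, 0.004], [-0.014, 0.001, -1.0]]
contact_force: [9.4, 4.2, -3.5]
grip_width: 0.0003
```

>>> move_arm([
  [0.0007, 0.0, 0.0, 0, 0, 0],
  [0.0007, 0.0, 0.0, 0, 0, 0],
])

```text
clock: 10.55
tcp_pos: [0.5523, 0.1755, 0.052]
ee_rot: [[-0.975, -0.222, 0.016], [-0.222, 0.975, 0.005], [-0.016, 0.001, -1.0]]
contact_force: [12.2, 6.2, -5.1]
grip_width: 0.0003
```

Force rose from about 10 to 13 N tangential with only 0.1 mm of travel, so this is the solid end. I'll back off straight away from the paddle, then lift.

>>> move_arm([
  [-0.002, 0, 0, 0, 0, 0],
  [-0.003, 0, 0, 0, 0, 0],
  [-0.008, 0, 0, 0, 0, 0],
  [-0.012, 0, 0, 0, 0, 0],
  [0, 0, 0, 0, 0, 0],
  [0, 0, -0.05, 0, 0, 0],
  [0, 0, -0.0625, 0, 0, 0],
  [0, 0, -0.0625, 0, 0, 0],
])

```text
clock: 11.55
tcp_pos: [0.5683, 0.1785, 0.2267]
ee_rot: [[-0.975, -0.223, -0.002], [-0.223, 0.975, -0.0], [0.002, -0.0, -1.0]]
contact_force: [1.5, 0.5, 0.3]
grip_width: 0.0002
```

```bash
python3 - <<'E'
from h import *
plan([.45,.361,.2],100,6)
E
```

```text
[[0.0124,0.0341,0.0045,0,0,np.float64(15.48)],[0.0211,0.0295,0.0045,0,0,np.float64(15.48)],[0.0282,0.0228,0.0045,0,0,np.float64(15.48)],[0.0332,0.0145,0.0045,0,0,np.float64(15.48)],[0.0359,0.0051,0.0045,0,0,np.float64(15.48)],[0.0359,-0.0047,0.0045,0,0,np.float64(15.48)]]
```

>>> move_arm([
  [0.0187, 0.0511, 0, 0, 0, 0],
  [0.0187, 0.0511, 0, 0, 0, 0],
  [0.0187, 0.0511, 0, 0, 0, 0],
  [0.0187, 0.0511, 0, 0, 0, 0],
  [0, 0, 0.03, 0, 0, 0],
  [0, 0, 0, 0, 0, 0],
], grip=0)

```text
clock: 12.3
tcp_pos: [0.4482, 0.3605, 0.1932]
ee_rot: [[-0.974, -0.225, -0.005], [-0.225, 0.974, -0.004], [0.006, -0.002, -1.0]]
contact_force: [0.4, -0.3, 0.2]
grip_width: 0.0854
```

```bash
python3 - <<'E'
from h import *
np.set_printoptions(precision=4,suppress=True)
# stamp: fit axis x,y by silhouette of grip/foot in both start pictures
def sil(n,x,y,off):
    pts=[];m=np.zeros((420,560),np.uint8)
    a=np.linspace(0,2*np.pi,24,endpoint=False)
    def circ(r,z): return proj(n,np.c_[x+r*np.cos(a),y+r*np.sin(a),np.full(24,z)])
    for r,z0,z1 in((.018,0,.02),(.008,.02,.05),(.013,.05,.072)):
        h=cv2.convexHull(np.vstack([circ(r,z0),circ(r,z1)]).astype(np.float32))
        cv2.fillConvexPoly(m,np.round((h-0.0)*16).astype(np.int32),1,shift=4)
    return m.astype(bool)
for n in("top","scene"):
    im=cv2.imread(f"pics/{n}0.png"); hsv=cv2.cvtColor(im,cv2.COLOR_BGR2HSV).astype(int)
    m=(hsv[...,2]>135)&(hsv[...,1]>40)&(hsv[...,0]<25)
    c=proj(n,[[.447,.36,.04]])[0]; w=np.zeros_like(m); w[int(c[1])-18:int(c[1])+18,int(c[0])-16:int(c[0])+16]=1; m&=w
    best=max(((lambda s:(s&m).sum()/(s|m).sum())(sil(n,x,y,0)),x,y) for x in np.arange(.435,.460,.001) for y in np.arange(.35,.372,.001))
    print(n,m.sum(),best)
top=capture("top")[120:320,120:320]; sc=capture("scene")[180:320,220:360]
cv2.imwrite("pics/home1.png",np.hstack([cv2.resize(i,(398,398),interpolation=cv2.INTER_CUBIC) for i in(top,sc)]))
E
```

```text
Traceback (most recent call last):
  File "h.py", line 10, in proj
    c=get_calibration(n)
ValueError: time passes only in moves, steps and waits
```

```bash
sed -i 's/^from rig import \*/from rig import *\nimport functools\nget_calibration=functools.lru_cache(get_calibration)/' h.py; cat > s.py <<'E'
from h import *
np.set_printoptions(precision=4,suppress=True)
a=np.linspace(0,2*np.pi,24,endpoint=False)
def sil(n,x,y,z=0):
    m=np.zeros((420,560),np.uint8)
    def circ(r,h): return proj(n,np.c_[x+r*np.cos(a),y+r*np.sin(a),np.full(24,z+h)])
    for r,z0,z1 in((.018,0,.02),(.008,.02,.05),(.013,.05,.072)):
        h=cv2.convexHull(np.vstack([circ(r,z0),circ(r,z1)]).astype(np.float32))
        cv2.fillConvexPoly(m,np.round(h*16).astype(np.int32),1,shift=4)
    return m.astype(bool)
E
python3 - <<'E'
from s import *
for n in("top","scene"):
    im=cv2.imread(f"pics/{n}0.png"); hsv=cv2.cvtColor(im,cv2.COLOR_BGR2HSV).astype(int)
    m=(hsv[...,2]>135)&(hsv[...,1]>40)&(hsv[...,0]<25)
    c=proj(n,[[.447,.36,.04]])[0]; w=np.zeros_like(m); w[int(c[1])-18:int(c[1])+18,int(c[0])-16:int(c[0])+16]=1; m&=w
    best=max(((lambda s:(s&m).sum()/(s|m).sum())(sil(n,x,y)),x,y) for x in np.arange(.435,.460,.001) for y in np.arange(.35,.372,.001))
    print(n,m.sum(),best)
top=capture("top")[120:320,120:320]; sc=capture("scene")
cv2.imwrite("pics/home1.png",np.hstack([cv2.resize(i,(398,398),interpolation=cv2.INTER_CUBIC) for i in(top,sc[170:370,250:450])]))
E
```

```text
top 165 (np.float64(0.6962025316455697), np.float64(0.448), np.float64(0.362))
scene 282 (np.float64(0.7037037037037037), np.float64(0.439), np.float64(0.363))
```

View pics/home1.png

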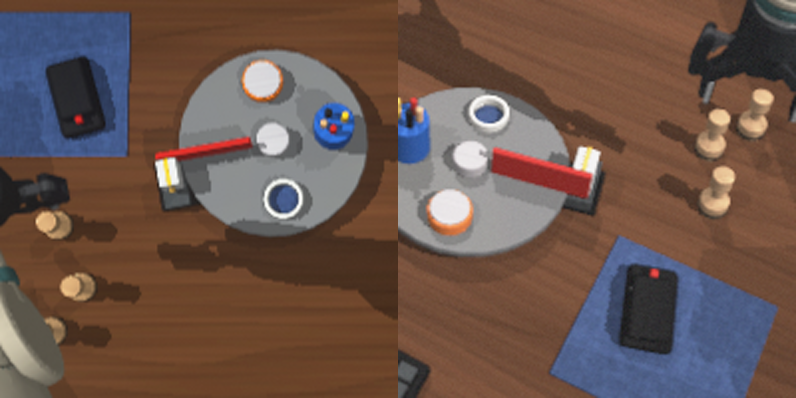

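The paddle is home: it rests against the block in both views, top crop (160,165) and scene crop (580,180). Next I refine the stamp's position.

```bash
python3 - <<'E'
from s import *
def cen(m): v,u=np.nonzero(m); return np.array([u.mean(),v.mean()])
obs={"top":[147.37,232.34],"scene":[410.06,266.86]}
for n in obs:
    r=least_squares(lambda p:cen(sil(n,*p))-obs[n],[.446,.36],diff_step=.01); print(n,r.x,r.fun,sil(n,*r.x).sum())
print("griptop",back("top",(143,231.3),.072), "foot top", back("top",(148.8,233),.018))
# fresh scene masks
n="scene"; capture(n)
for d in masks_of(n,"stamp_center"):
    m=d["pixels"]; c=cen(m)
    if abs(c[0]-410)<8 and abs(c[1]-267)<10:
        b=max(((lambda s:(s&m).sum()/(s|m).sum())(sil(n,x,y)),x,y) for x in np.arange(.435,.460,.001) for y in np.arange(.35,.372,.001)); print(d["score"],c,m.sum(),b)
E
```

```text
top [0.4472 0.3625] [ 0.0082 -0.0039] 238
scene [0.4432 0.3634] [-0.0057  0.0232] 368
griptop [0.446  0.3611 0.072 ] foot top [0.446  0.3606 0.018 ]
0.81 [410.1887 266.7453] 318 (np.float64(0.8784530386740331), np.float64(0.442), np.float64(0.364))
```

>>> move_arm([
  [0.0018, 0.002, 0.05, 0, 0, 0],
  [0, 0, 0.05, 0, 0, 0],
  [0, 0, 0.04, 0, 0, 0],
  [0, 0, 0.013, 0, 0, 0],
  [0, 0, 0, 0, 0, 0],
  [0, 0, 0, 0, 0, 0],
], grip=0)

```text
clock: 13.25
tcp_pos: [0.45, 0.3635, 0.0444]
ee_rot: [[-0.975, -0.223, 0.003], [-0.223, 0.975, 0.002], [-0.004, 0.001, -1.0]]
contact_force: [0.3, 0.4, 0.3]
grip_width: 0.0853
```

>>> move_arm([
  [0, 0, 0, 0, 0, 0],
  [0, 0, 0, 0, 0, 0],
  [0, 0, 0, 0, 0, 0],
  [0, 0, 0, 0, 0, 0],
  [0, 0, 0, 0, 0, 0],
  [0, 0, 0, 0, 0, 0],
], grip=255, grip_force=30)

```text
clock: 14.0
tcp_pos: [0.4486, 0.3628, 0.0428]
ee_rot: [[-0.975, -0.223, 0.001], [-0.223, 0.975, 0.0], [-0.001, -0.0, -1.0]]
contact_force: [0.2, -1.3, 4.2]
grip_width: 0.0247
```

>>> move_arm([
  [0, 0, -0.02, 0, 0, 0],
  [0, 0, -0.05, 0, 0, 0],
  [0, 0, -0.05, 0, 0, 0],
  [0, 0, 0, 0, 0, 0],
  [0, 0, 0, 0, 0, 0],
])

```text
clock: 14.62
tcp_pos: [0.4476, 0.3623, 0.1614]
ee_rot: [[-0.975, -0.223, -0.002], [-0.223, 0.975, -0.001], [0.002, -0.001, -1.0]]
contact_force: [-0.1, -1.1, -1.9]
grip_width: 0.0249
```

```bash
python3 - <<'E'
from s import *
ims={n:capture(n) for n in("top","scene")}; o=get_obs(); print(o["tcp_pos"],o["contact_force"])
for n in ims:
    cv2.imwrite(f"pics/{n}2.png",ims[n]); b=blobs(n,ims[n])
    for w in b["white"]: print(n,w,"@.048",back(n,w,.048)[:2],"@.057",back(n,w,.057)[:2])
    p=o["tcp_pos"]; print(n,"tcp px",proj(n,[p])[0])
    for d in masks_of(n,"stamp_center"): print("  st",round(d["score"],2),np.round(d["bbox"],1))
t=ims["top"][150:300,110:310]; s=ims["scene"][150:300,300:500]
cv2.imwrite("pics/lift.png",np.vstack([cv2.resize(i,(400,300),interpolation=cv2.INTER_CUBIC) for i in(t,s)]))
E
```

```text
[0.4471 0.362  0.1604] [ 0.2917  0.0502 -0.2967]
top (np.float64(251.45), np.float64(159.49), [243, 151, 18, 18, 238]) @.048 [0.6354 0.0919] @.057 [0.6333 0.0914]
top (np.float64(256.54), np.float64(189.41), [249, 182, 16, 16, 199]) @.048 [0.5561 0.0783] @.057 [0.5546 0.078 ]
top (np.float64(206.56), np.float64(205.44), [204, 199, 6, 14, 52]) @.048 [0.5144 0.2069] @.057 [0.5132 0.2056]
top (np.float64(261.8), np.float64(219.46), [252, 210, 20, 20, 126]) @.048 [0.4778 0.0645] @.057 [0.4768 0.0643]
top tcp px [132.324  227.6497]
  st 0.7 [160.9 263.8  19.9  15.2]
  st 0.44 [148.4 285.8  12.3  13.7]
scene (np.float64(295.77), np.float64(226.23), [286, 217, 20, 20, 185]) @.048 [0.4782 0.0676] @.057 [0.4845 0.0705]
scene (np.float64(286.49), np.float64(248.04), [278, 240, 17, 18, 223]) @.048 [0.5492 0.0784] @.057 [0.5549 0.0813]
scene (np.float64(341.0), np.float64(248.93), [338, 244, 7, 11, 47]) @.048 [0.4876 0.1972] @.057 [0.4938 0.199 ]
scene (np.float64(275.5), np.float64(273.41), [266, 265, 20, 18, 280]) @.048 [0.6264 0.0898] @.057 [0.6314 0.0925]
scene tcp px [420.8783 235.815 ]
  st 0.82 [421.8 237.6  19.5  26.9]
  st 0.54 [408.5 238.7  15.6  21.8]
```

View pics/lift.png

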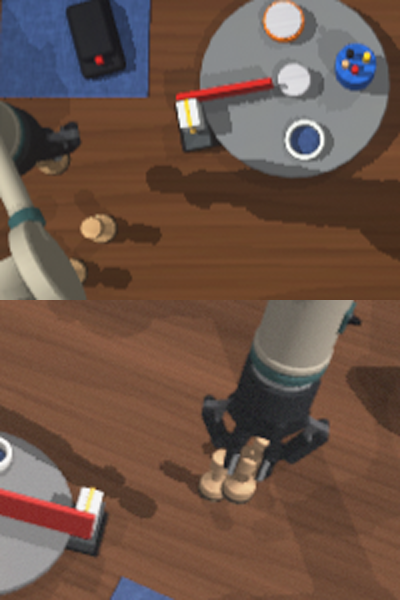

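Nest: top gives (0.478, 0.0645), scene (0.478, 0.0676), and geometry from the axis (0.478, 0.066), so I take (0.478, 0.066). The picture shows the stamp held upright, scene crop (240,480), and the paddle still home. I'll carry it over the nest and hover.

>>> move_arm([
  [0.0056, -0.0492, 0, 0, 0, 0],
  [0.0056, -0.0492, 0, 0, 0, 0],
  [0.0056, -0.0492, 0, 0, 0, 0],
  [0.0056, -0.0492, 0, 0, 0, 0],
  [0.0056, -0.0492, 0, 0, 0, 0],
  [0.0056, -0.0492, 0, 0, 0, 0],
  [0, 0, 0.03, 0, 0, 0],
  [0, 0, 0.024, 0, 0, 0],
  [0, 0, 0, 0, 0, 0],
  [0, 0, 0, 0, 0, 0],
])

```text
clock: 16.08
tcp_pos: [0.4819, 0.0676, 0.1087]
ee_rot: [[-0.975, -0.224, 0.0], [-0.224, 0.975, -0.0], [-0.0, -0.0, -1.0]]
contact_force: [-0.4, -0.1, -1.0]
grip_width: 0.0249
```

```bash
python3 - <<'E'
from s import *
ims={n:capture(n) for n in("top","scene")}; o=get_obs(); p=o["tcp_pos"]; print(p,o["contact_force"])
for n in ims: cv2.imwrite(f"pics/{n}3.png",ims[n])
n="scene"
for d in masks_of(n,"stamp_center"): print("  st",round(d["score"],2),np.round(d["bbox"],1))
s=ims["scene"][180:260,250:350]; big=cv2.resize(s,None,fx=6,fy=6,interpolation=cv2.INTER_CUBIC)
a=np.linspace(0,2*np.pi,60)
for x,y,r,z,c in((.478,.066,.018,p[2]-.0428,(0,255,0)),(.478,.066,.018,p[2]-.0428+.02,(0,255,0)),(.478,.066,.0255,.048,(255,0,255))):
    q=proj(n,np.c_[x+r*np.cos(a),y+r*np.sin(a),np.full(60,z)])
    cv2.polylines(big,[np.round((q-[250,180]+.5)*6).astype(np.int32)],True,c,1)
cv2.imwrite("pics/hover.png",big)
E
```

```text
[0.4823 0.0677 0.1093] [-0.1608 -0.2096 -0.7305]
  st 0.82 [409.2 238.7  16.9  27.8]
  st 0.74 [292.8 255.8 113.5  87.3]
  st 0.59 [430.1 228.8  16.6  31.3]
  st 0.54 [298.3 214.5  14.   27.2]
```

View pics/hover.png

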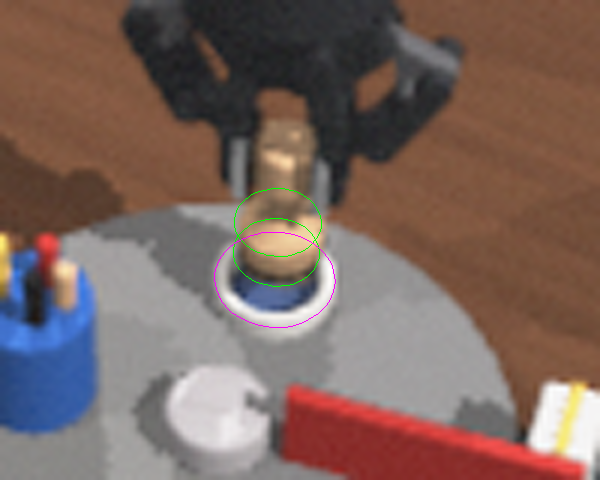

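Scene crop: the ring is centred at about (277,280). The stamp foot is at about (283,258), slightly right of the predicted green circle by about 1 camera px. I'll quantify that.

```bash
python3 - <<'E'
from s import *
im=cv2.imread("pics/scene3.png"); n="scene"; p=get_obs()["tcp_pos"]; z=p[2]-.0428
K,R,t=cal(n); P=np.array([.478,.066,.06])
J=[(proj(n,[P+d])[0]-proj(n,[P])[0])/1 for d in([.001,0,0],[0,.001,0],[0,0,.001])]; print("px/mm x,y,z",*J)
hsv=cv2.cvtColor(im,cv2.COLOR_BGR2HSV).astype(int)
f=lambda v:im[v,285:310].astype(int)
for v in range(214,236): print(v,"".join("%4d"%(c[2]-c[0]) for c in f(v)))
s=sil(n,.478,.066,z); 
for v in range(214,232): u=np.nonzero(s[v])[0]; print(v,u.min() if len(u) else None,u.max() if len(u) else None,end="; ")
E
```

```text
px/mm x,y,z [-0.1813  0.2745] [0.3527 0.1497] [ 0.0122 -0.2443]
214   10  11  12  11   8  24  61  57  51  44  37  38  42  41  40  44  34  -2   5  18  34  37  58  60  65
215    3   1   2   1   9  35  62  55  41  38  38  40  40  40  43  50  34   8   6  27  58  60  66  64  63
216    1   3   0   1  20  60  66  57  50  48  46  43  43  41  61  82  80  76  62  52  67  66  67  64  66
217    2   2   3   2  21  64  63  61  61  68  74  80  76  47  72  79  79  81  76  38  29  34  58  67  65
218    1   1   1   0  18  58  65  66  75  79  82  80  80  83  81  78  79  81  68  26   6   8  15  38  56
219    2   1   1   3  13  55  72  72  80  81  83  81  78  78  76  77  75  76  75  16   2   2   3   9  12
220    2   2   3   5  15  47  63  80  82  82  82  81  80  78  78  79  78  79  65   9   4   3   1   2   1
221    1   4   6   7  10  35  49  66  81  82  79  82  82  82  81  83  82  79  50   5   3   2   2   2   2
222    0   3   7   5   5  28  46  50  64  68  75  82  81  84  78  74  72  63  27   8   2   2   1   1   2
223    1   5   9   6   6  15  38  48  50  53  59  66  70  70  66  65  66  49  11   4   7   
[... 815 characters left out ...]
 3   4   5   5  10   4   1   4   1   3
232    2   3   5   6   7  10   5   3   0   1   2   3   4   5   4   5   6   6  10   7   3   4   4   3   2
233    2   2   2   3   4   7   7   7  10   6   6   6   6   6   6   5   8   8   8   3   4   4   3   3   1
234    2   2   3   2   4   5   7   7   7   7   8   9  10   8   8   7   9   6   4   1   3   2   3   2   2
235    2   2   1   3   3   5   5   7   7   7   8   8   8   9   7   5   5   2   0   2   2   2   2   2   1
214 289 302; 215 289 303; 216 289 303; 217 289 303; 218 288 303; 219 288 303; 220 288 303; 221 288 303; 222 288 303; 223 289 303; 224 289 302; 225 290 301; 226 291 300; 227 293 299; 228 None None; 229 None None; 230 None None; 231 None None;
```

>>> move_arm([
  [0.0037, -0.0023, 0.006, 0, 0, 0],
  [0, 0, 0, 0, 0, 0],
  [0, 0, 0, 0, 0, 0],
])

```text
clock: 16.6
tcp_pos: [0.4784, 0.0644, 0.1025]
ee_rot: [[-0.975, -0.223, 0.0], [-0.223, 0.975, -0.0], [-0.0, -0.0, -1.0]]
contact_force: [0.6, -0.3, -1.3]
grip_width: 0.0253
```

```bash
python3 - <<'E'
from s import *
n="scene"; im=capture(n); cv2.imwrite("pics/scene4.png",im); p=get_obs()["tcp_pos"]; print(p); z=p[2]-.0428
# ring: outer hull in picture 2 (unobscured) vs model cylinder
b=blobs(n,cv2.imread("pics/scene2.png")); w=b["white"][0]; print(w)
def ringc(x,y):
    m=np.zeros((420*4,560*4),np.uint8)
    h=cv2.convexHull(np.vstack([proj(n,np.c_[x+.0255*np.cos(a),y+.0255*np.sin(a),np.full(24,k)]) for k in(.034,.048)]).astype(np.float32))
    M=cv2.moments(h); x0,y0,ww,hh=cv2.boundingRect(h); return np.array([M["m10"]/M["m00"],M["m01"]/M["m00"]]),(np.ptp(h[:,0,0]),np.ptp(h[:,0,1]))
r=least_squares(lambda q:ringc(*q)[0]-w[:2],[.478,.066]); print("ring scene fit",r.x,ringc(*r.x)[1])
# stamp foot: wood-coloured rows of the foot, best x,y by edge match with antialiased model
d=(im[...,2].astype(float)-im[...,0]); obs=np.clip(d/80,0,1)
def foot(x,y):
    m=np.zeros((420,560),np.uint8); S=8; M=np.zeros((40*S,40*S),np.uint8)
    h=cv2.convexHull(np.vstack([proj(n,np.c_[x+.018*np.cos(a),y+.018*np.sin(a),np.full(24,z+k)]) for k in(.0045,.02)]).astype(np.float32))[:,0]
    cv2.fillConvexPoly(M,np.round((h-[278,200]+.5)*S).astype(np.int32),255)
    return cv2.resize(M,(40,40),interpolation=cv2.INTER_AREA)/255.
o=obs[200:240,278:318]
c=proj(n,[[.478,.066,z+.012]])[0]; r0=int(c[1])-200
best=min((np.abs(foot(x,y)-o)[r0-2:r0+8,8:30].sum(),x,y) for x in np.arange(.466,.49,.0005) for y in np.arange(.055,.078,.0005)); print("foot scene fit",best)
E
```

```text
[0.4785 0.0644 0.1026]
(np.float64(295.77), np.float64(226.23), [286, 217, 20, 20, 185])
ring scene fit [0.4731 0.0652] (np.float32(20.092468), np.float32(19.1427))
foot scene fit (np.float64(19.333088235294117), np.float64(0.47000000000000003), np.float64(0.0635))
```

```bash
python3 - <<'E'
from s import *
n="scene"; im=cv2.imread("pics/scene4.png"); s=im[195:245,265:325]; big=cv2.resize(s,None,fx=10,fy=10,interpolation=cv2.INTER_CUBIC)
z=.1026-.0428
for x,y,r,zz,c in((.470,.0635,.018,z,(0,255,0)),(.470,.0635,.018,z+.02,(0,255,0)),(.4731,.0652,.0205,.048,(255,0,255)),(.4731,.0652,.0255,.048,(255,0,255)),(.4731,.0652,.018,z,(255,255,0))):
    q=proj(n,np.c_[x+r*np.cos(a),y+r*np.sin(a),np.full(24,zz)])
    cv2.polylines(big,[np.round((q-[265,195]+.5)*10).astype(np.int32)],True,c,1)
cv2.imwrite("pics/hover2.png",big)
E
```

```text
(no output)
```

View pics/hover2.png

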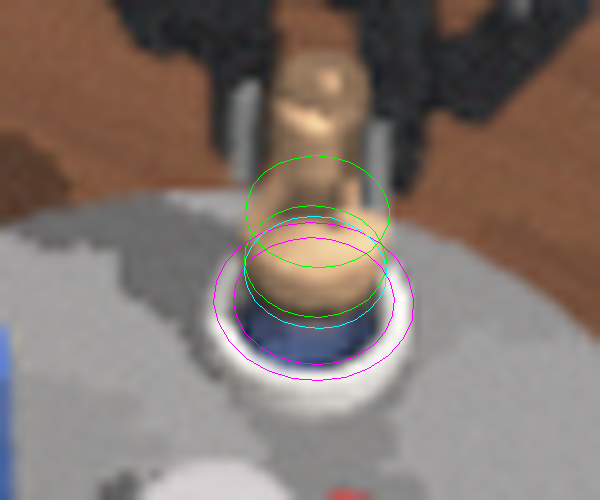

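The ring model (magenta) fits the picture well. The foot lies between the green and cyan circles, so I nudge it about 1 mm toward the ring centre and lower it while watching the force.

>>> move_arm([
  [-0.0011, 0.0003, 0.004, 0, 0, 0],
  [0, 0, 0.004, 0, 0, 0],
  [0, 0, 0.003, 0, 0, 0],
  [0, 0, 0.002, 0, 0, 0],
  [0, 0, 0.001, 0, 0, 0],
  [0, 0, 0.001, 0, 0, 0],
])

```text
clock: 17.4
tcp_pos: [0.4795, 0.065, 0.0875]
ee_rot: [[-0.975, -0.223, 0.0], [-0.223, 0.975, -0.0], [-0.0, -0.0, -1.0]]
contact_force: [0.4, -0.4, -0.7]
grip_width: 0.0248
```

>>> move_arm([
  [0, 0, 0.001, 0, 0, 0],
  [0, 0, 0.001, 0, 0, 0],
  [0, 0, 0, 0, 0, 0],
])

```text
clock: 17.77
tcp_pos: [0.4794, 0.065, 0.0854]
ee_rot: [[-0.975, -0.223, -0.0], [-0.223, 0.975, -0.0], [0.0, -0.0, -1.0]]
contact_force: [-0.0, 0.8, -1.8]
grip_width: 0.025
```

The foot is below the ring rim (about 0.043 m) with no contact force, so it has entered the ring. I continue down gently.

>>> move_arm([
  [0, 0, 0.0015, 0, 0, 0],
  [0, 0, 0.0015, 0, 0, 0],
  [0, 0, 0.0015, 0, 0, 0],
  [0, 0, 0.001, 0, 0, 0],
  [0, 0, 0.001, 0, 0, 0],
])

```text
clock: 18.4
tcp_pos: [0.4794, 0.065, 0.0789]
ee_rot: [[-0.975, -0.223, -0.0], [-0.223, 0.975, -0.0], [0.0, -0.0, -1.0]]
contact_force: [-0.1, -0.1, -0.6]
grip_width: 0.025
```

>>> move_arm([
  [0, 0, 0.0007, 0, 0, 0],
  [0, 0, 0.0007, 0, 0, 0],
  [0, 0, 0, 0, 0, 0],
])

```text
clock: 18.77
tcp_pos: [0.4794, 0.065, 0.0775]
ee_rot: [[-0.975, -0.223, -0.0], [-0.223, 0.975, -0.0], [0.0, -0.0, -1.0]]
contact_force: [-0.2, 0.4, -0.7]
grip_width: 0.0251
```

>>> move_arm([
  [0, 0, 0.0006, 0, 0, 0],
  [0, 0, 0.0006, 0, 0, 0],
  [0, 0, 0, 0, 0, 0],
])

```text
clock: 19.15
tcp_pos: [0.4797, 0.065, 0.0768]
ee_rot: [[-0.975, -0.223, 0.001], [-0.223, 0.975, -0.0], [-0.001, -0.0, -1.0]]
contact_force: [-0.0, -0.1, 2.5]
grip_width: 0.025
```

>>> move_arm([
  [0, 0, 0.0006, 0, 0, 0],
  [0, 0, 0, 0, 0, 0],
])

```text
clock: 19.4
tcp_pos: [0.4799, 0.0649, 0.0767]
ee_rot: [[-0.975, -0.223, 0.001], [-0.223, 0.975, -0.0], [-0.001, -0.001, -1.0]]
contact_force: [-1.7, -0.9, 8.7]
grip_width: 0.0247
```

Floor contact is at the expected height (TCP 0.0768). I relax and release with a partial opening, then lift.

>>> move_arm([
  [0, 0, -0.0006, 0, 0, 0],
  [0, 0, 0, 0, 0, 0],
])

```text
clock: 19.65
tcp_pos: [0.4797, 0.0649, 0.0768]
ee_rot: [[-0.975, -0.223, 0.001], [-0.223, 0.975, -0.0], [-0.001, -0.0, -1.0]]
contact_force: [-1.2, -0.3, 4.8]
grip_width: 0.025
```

>>> move_arm([
  [0, 0, 0, 0, 0, 0],
  [0, 0, 0, 0, 0, 0],
  [0, 0, 0, 0, 0, 0],
  [0, 0, 0, 0, 0, 0],
], grip=100)

```text
clock: 20.15
tcp_pos: [0.4793, 0.065, 0.0762]
ee_rot: [[-0.975, -0.223, -0.0], [-0.223, 0.975, -0.0], [0.0, 0.0, -1.0]]
contact_force: [-0.5, -0.2, -0.4]
grip_width: 0.0521
```

>>> move_arm([
  [0, 0, -0.01, 0, 0, 0],
  [0, 0, -0.02, 0, 0, 0],
  [0, 0, -0.05, 0, 0, 0],
  [0, 0, -0.06, 0, 0, 0],
  [0, -0.06, -0.02, 0, 0, 0],
  [0, -0.06, 0, 0, 0, 0],
  [0, -0.06, 0, 0, 0, 0],
  [0, -0.06, 0, 0, 0, 0],
  [0, -0.06, 0, 0, 0, 0],
  [0, 0, 0, 0, 0, 0],
])

```text
clock: 21.4
tcp_pos: [0.547, -0.2312, 0.2361]
ee_rot: [[-0.976, -0.219, 0.001], [-0.219, 0.976, -0.002], [-0.0, -0.002, -1.0]]
contact_force: [0.5, 0.7, -0.5]
grip_width: 0.0523
```

```bash
python3 - <<'E'
from s import *
ims={n:capture(n) for n in("top","scene")}; o=get_obs(); print(o["clock"],o["tcp_pos"],o["contact_force"])
t=ims["top"][130:270,180:320]; s=ims["scene"][180:320,220:360]
cv2.imwrite("pics/end.png",np.hstack([cv2.resize(i,(392,392),interpolation=cv2.INTER_CUBIC) for i in(t,s)]))
for n in ims:
    b=blobs(n,ims[n]); print(n,[w[:2] for w in b["white"]])
    for k in("stamp_center","can","cup","mouse"):
        for d in find_in(n,k)[:4]: print(n,k,np.round(d["bbox"],1),round(d["score"],2))
E
```

```text
21.5 [ 0.546  -0.227   0.2362] [0.8339 0.967  0.6172]
top [(np.float64(251.45), np.float64(159.49)), (np.float64(256.54), np.float64(189.41)), (np.float64(206.5), np.float64(205.5)), (np.float64(261.81), np.float64(219.33))]
top stamp_center [161.3 264.2  22.8  16.9] 0.67
top stamp_center [143.2 288.1  23.3  14.8] 0.62
top stamp_center [261.5 220.2  14.7  13.2] 0.59
top can [394.6 209.8  11.7  18.8] 0.65
top mouse [159.9 171.6  32.8  38.7] 0.74
scene [(np.float64(295.82), np.float64(226.46)), (np.float64(286.47), np.float64(248.01)), (np.float64(341.0), np.float64(248.79)), (np.float64(241.44), np.float64(259.9)), (np.float64(246.43), np.float64(270.46)), (np.float64(276.6), np.float64(272.16))]
scene stamp_center [408.1 237.5  17.5  22.2] 0.65
scene stamp_center [429.8 229.1  17.1  30.9] 0.64
scene stamp_center [297.1 221.2  14.2  21.4] 0.52
scene can [184.9 184.1  31.9  47.5] 0.65
scene can [290.8 253.2 117.4  86.3] 0.59
scene cup [154.  212.9  35.   37.1] 0.9
scene mouse [376.6 323.8  33.6  44.1] 0.79
```

View pics/end.png

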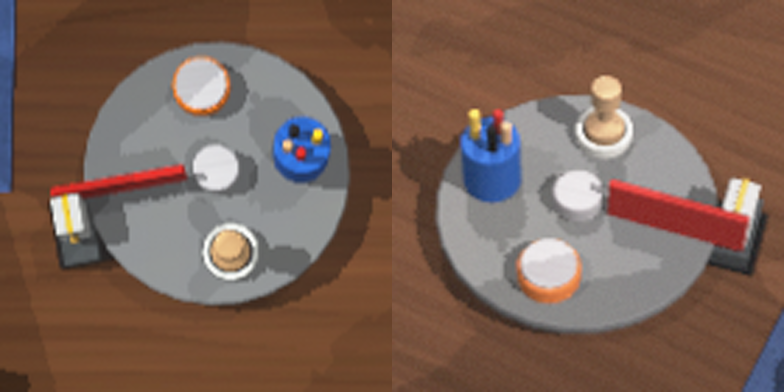

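The final picture shows the stamp upright in the ring, top crop (230,250), and the paddle against the stop. The tray blobs have not moved, to within 0.1 px. The hand is clear, so I hand in.

```bash
python3 -c "
from rig import *
print(sign_off())"
```

```text
the job is handed in; nothing more can be done
None
```

The organiser is turned home against the spring stop, the farthest stamp is standing in the ring nest, and I handed the job in at about 21.5 s of the 64 s. The sign-off gives no verdict, so this rests on my own checks.

- **Organiser:** I pushed the red paddle round with the shut fingers at about 6–8 N. The plunger's spring showed as a slow rise to about 10 N. The solid end showed as a jump to about 13 N sideways (14.6 N in all) with only 0.1 mm of movement. I then backed straight off.
- **Stamp:** I took the stamp farthest from the base (r ≈ 0.57 m) and lowered it into the nest. It went past the ring rim without contact and touched the tray at the expected height, with a highest reading of 8.7 N. I eased off before letting go.
- **Final picture:** The stamp is upright in the ring and the paddle is against the stop. The tray's markers in the top view are within about 0.15 px of where they were before the stamp went in. The robot touches nothing.
- **Can, cup and mouse:** The scene view found all three in place. The top view missed the cup and saw only part of the can, probably because the arm was in the way.

**Disagreements and limits:**
- The two cameras differed by up to 4–5 mm in x near the stamp and nest. I lined up the stamp with the ring within the scene view, which agreed with the top view to about 3 mm, and set out between the two.
- I could not see the plunger's depth directly. That it is fully in comes from the force and the paddle's angle (about 100°, as predicted).

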